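# Close, pin and hold a clamshell sensor test fixture

## Robot

A 6-joint arm with a two-finger parallel gripper is mounted at the origin on the work surface. World frame = base frame: x ahead of the robot, y to its left, z up, the work surface at z = 0. Lengths are in m, angles in rad, forces in N, time in s.
With the tool pointing down it reaches from about 0.35 to 0.975 m from the base axis. Payload 4.9 kg.
Tool frame: the origin (TCP) lies at the very end of the fingers, on their centre line; the grasp point (between the pads) lies manip.grip_point_offset behind it (manip.grip_point_offset is the distance from the TCP to the grasp point, in m); z points along the fingers, y is the line along which they close (so a half turn about z gives the same grasp; the last joint's range is limited). The gripper opens to 85 mm and grips with 20 to 120 N. Pads are 22 mm wide; open, the fingers measure 114 mm over their backs; the gripper's body (76 mm by 85 mm) begins 54 mm behind the grasp point. The pads swing forward as they close: fully open they stand 13 mm farther back than shut.
Start: joints at [-1.323, 0.053, 1.613, -0, 1.476, -0.119], TCP at [0.224, -0.583, 0.231] pointing down, gripper open.
Joint ranges: [-3.01, 3.01], [-1.01, 2.22], [0.06, 2.58], [-1.02, 4.17], [0.09, 2.62], [-3.14, 3.14]. Speed limits (rad/s): [2.57, 2.57, 3.14, 3.14, 3.14, 3.14].

## Interface

Orientations are given as a unit quaternion [w, x, y, z].
In Python, from plant import manip gives the robot as it stands.
- The arm moves only by the shell command python3 -m crank 'ROWS' [OPENING]. ROWS is JSON, a list of rows, each an object of numbers: "x", "y", "z": the shift along the tool's x, y, z in cm; "turn": the turn about the tool's z in rad. In form: [{"x": .., "y": .., "z": .., "turn": ..}, ...]. A call has 1 to 5 rows; each row shifts and turns the commanded pose from where the row before left it, along the tool's axes as they then stand; what a row does not reach is not made up. A row lasts 1/10 s, in which the tool goes at most 50 mm and 8.59 degrees, less where a joint would pass 70% of its speed; a pose out of reach is approached as far as the arm can. A call with a gripper value outside its range is refused whole. OPENING is the opening in per cent of the stroke, from 0 (shut) to 100 (fully open), set as the call begins (- or left out, the last holds). The fingers move at their own pace and stop on an object; the grip force is fixed at half the most. Time passes only in rows, so rows that do not move let the fingers close. It gives the time, the measured TCP pose, the force, the opening and the grip force at its end, in the units of the state.
- manip.state(): the state, without advancing time (a new reading comes with each control period).
- manip.grab_frame(name): name is "scene" or "side" or "wrist"; returns (picture, depth): 384x512x3 uint8, red, green, blue; 384x512 float32, m along the optical axis (not along the pixel's ray), 0 where there is no reading.
- manip.camera_model(name): a dict with "mtx" (3x3 intrinsics, pixels), "world_to_cam" (4x4, takes a point from world to camera coordinates). Camera axes: x right, y down, z forward; pixel columns grow to the right and rows downward; lengths in m; the calibration is good to about 2 mm. A picture is of the moment at which its call begins: read the wrist's pose just before it. camera_model takes no time and is no camera call; for the wrist camera it gives the pose at the moment of the call.
- manip.job_done(): hands the job in; it is judged then, once.
The state is a dict: "time": time; "joint_pos": joint angles; "joint_vel": joint speeds; "joint_efforts": joint torques, N m; "tool_pos": TCP position; "tool_rot": TCP orientation; "contact_force": force on the tool from outside, world axes, zero at the start; "ft_torque": the same for the moment, N m; "gripper_width": opening from 0.0 (shut) to 1.0 (fully open); "grasp_force": force on a finger pad.
Only numpy, scipy, OpenCV 4.12 (cv2) and the standard library are available. Lean on these libraries where they do the work, as an engineer would, in place of code of your own. Each camera call takes 0.05 s, during which the arm holds its last target. There are 200 camera calls.

## Task

Press the round sensor straight down until it is fully home in its socket in the open test fixture, then swing the front half of the fixture fully shut against the back half, and push the thinner of the two locking pins down through the aligned holes of the two lugs until its head sits flat on the upper lug. Finally take both halves between the gripper's fingers and squeeze them firmly together, and finish the program while still holding that squeeze, with the pin left in. Leave the thicker pin, the parts tray, the screwdriver and the bottle where they are.

Things in the scene. Friction and masses are not known exactly. Their poses are not given: they have to be found in the camera images.
- fixture: Clamshell test fixture, fixed: dark steel base plate (x -36..36, y -84..110 mm, top 12 mm above the bench) with two aluminium halves, a sensor between them and lugs at the +y end. Origin on the bench below the sensor's axis; x away from the robot across the halves, y along them from hinge to lugs, z up. Vertical hinge axis at x 0, y -62 mm. Shut, the halves meet at x 0.
- back_half: Fixed aluminium half, on the side away from the robot: bar at x 0..24, y -50..68 mm, 12 to 38 mm above the bench, with a recess for the sensor; at its end the lower lug (x -13..13, y 68..104 mm, 12 to 24 mm above the bench). Same origin and axes as the fixture.
- front_half: Swinging aluminium half, towards the robot: mirror image of the back half (shut: x -24..0, y -50..68 mm, 12 to 38 mm above the bench); its upper lug (shut: x -13..13, y 69..104 mm, 25 to 38 mm above the bench) comes to lie over the lower lug. Shut, its origin and axes coincide with the fixture's; it turns about the hinge axis.
- jaw_hinge (a joint): Opening angle of the front half, rad: 0 = shut against the back half (hard stop, holes aligned), positive = swung open towards the robot (counter-clockwise seen from above), at most 1.5; starts 0.5 to 1.2. The hinge has friction (0.15 N m) and no spring: it stays where it is left.
- push_point (a point): Point on the front half's outer flat face (its own -x side), mid-height (25 mm above the bench), 112 mm from the hinge axis along the half: a good place to push it shut with closed fingertips. Axes of the front half.
- sensor (a joint): How far the sensor has been pressed down, m: 0 = standing 8 mm proud, 0.008 = fully home (hard stop). Friction of about 6 N, no spring: it stays where it is left. Starts 0 to 0.002.
- sensor_top (a point): Centre of the flat black end cap (28 mm across) on the round steel sensor (30 mm across); press here. 58 mm above the bench when home, up to 66 mm before.
- lower_hole (a point): Centre of the upper mouth of the 10 mm hole through the lower lug, 24 mm above the bench, at y 86 mm of the fixture.
- upper_hole (a point): Centre of the upper mouth of the 10.5 mm hole through the upper lug (on the front half), 38 mm above the bench; right above lower_hole when shut. The pin is 8 mm, so it has 2 mm of play.
- squeeze_point (a point): Point on the fixture midway across the shut halves (x 0), 25 mm above the bench, at y 42 mm, between sensor and lugs: good place to squeeze, one finger on each outer face, closing along the fixture's x axis, 48 mm apart. The base plate below has its top 12 mm above the bench.
- pin_center (a point): Centre of the thinner steel pin, half-way up its 54 mm: shank 8 mm across, 24 mm long, nose tapered to 4 mm over the last 4 mm; above it a round ribbed head 16 mm across, 30 mm tall. Head underside 3 mm below this point, top 27 mm above, tip 27 mm below; z from tip to head. Starts upright, hanging by its head in the pin stand (either hole). Fully in: 41 mm above the bench. 35 to 70 g.
- thick_pin_center (a point): Centre of the other, thicker pin: same shape and lengths, but its head is 24 mm across (against 16) and its shank 12 mm, which does not fit the lugs. To be left in the stand.
- pin_stand: Fixed grey block 112 x 50 x 40 mm (x, y, z) with two 14 mm holes 32 mm deep, 28 mm either side of its centre along its x axis; origin at the centre of its underside. Each pin hangs in one, the head's underside resting on the block's top. Stands left or right of the fixture.
- parts_tray: Grey open compartment tray 120 x 90 x 30 mm, loose; origin at the centre of its underside. Leave alone.
- screwdriver_grip (a point): Handle of a screwdriver about 160 mm long lying on the bench beyond the fixture. Leave alone.
- bottle: Small white bottle, 42 mm across, 85 mm tall, beyond the fixture; origin at the centre of its underside. Leave alone.
Mind the look-alikes: they are no part of the job. What is shaped like the part that bears pin_center but blue or green is not meant.

How it is judged:
On the way, in this order (a step that is already met when the one before it is completed fails the run):
1. the sensor is pressed fully home while the fixture is open (value of joint sensor above 0.0068 m and value of joint jaw_hinge above 0.1 rad), for 0.1 s.
2. the front half is shut against the back half (value of joint jaw_hinge below 0.016 rad), for 0.2 s.
3. the thin pin is through both lugs with its head down on the upper lug, the halves shut (horizontal distance between pin_center and lower_hole below 0.004 m and z of pin_center in the frame of fixture between 0.035 and 0.0425 m and angle between pin_center's own z axis and vertical below 0.12 rad and value of joint jaw_hinge below 0.016 rad), for 0.2 s.
At the end, for the whole second after the job is handed in: Sensor home (within 1.2 mm), halves shut (within 0.016 rad), thin pin upright (0.12 rad) in both lug holes (within 4 mm of the axis) with its head down on the upper lug (within 1.5 mm), and the fingers pressing on the front half and on the back half with over 4 N each (all of step 3 and value of joint sensor above 0.0068 m and contact force between the fingers and front_half above 4 N and contact force between the fingers and back_half above 4 N); the arm keeps its last pose, push and grip.
It fails at once if the thicker pin is moved more than 25 mm (distance of thick_pin_center from where it was at the start of the episode above 0.025 m).
It fails at once if the parts tray is moved more than 25 mm (distance of parts_tray from where it was at the start of the episode above 0.025 m).
It fails at once if the screwdriver is moved more than 25 mm (distance of screwdriver_grip from where it was at the start of the episode above 0.025 m).
It fails at once if the bottle is moved more than 25 mm (distance of bottle from where it was at the start of the episode above 0.025 m).
It also fails if it takes over 72 s, if anything falls off the work surface, if the arm or the gripper's body presses on something with over 40 N, if the wrist force passes 120 N, or if a joint passes its speed limit or range.

## Working session

There is one attempt and no reset: what is moved stays moved. The work goes in short steps, Python scripts to look and compute and a shell command to move; the robot and the scene stay as the last step left them, time stands still between calls to the robot, and variables do not carry over. Pictures are saved under pics/ and viewed, at most 10 in all, crops included, and the job is handed in when it is done.

```bash
mkdir -p pics; ls
python3 - <<'E'
from plant import manip
import cv2,numpy as np
s=manip.state();print(s, manip.grip_point_offset)
for n in ["scene","side"]:
    im,d=manip.grab_frame(n);np.savez(f"pics/{n}0.npz",im=im,d=d)
    cv2.imwrite(f"pics/{n}0.png",im[:,:,::-1]);m=manip.camera_model(n);print(n,m["mtx"],np.linalg.inv(m["world_to_cam"])[:3])
E
```

```text
pics
{'time': 0.0, 'joint_pos': array([-1.32302350e+00,  5.33358987e-02,  1.61428829e+00,  1.08608641e-05,
        1.47596880e+00, -1.18984379e-01]), 'joint_vel': array([-1.43365947e-05,  2.76430875e-05,  7.57718561e-04, -1.67687559e-03,
        1.10070818e-03, -1.07100427e-03]), 'joint_efforts': array([ 1.39433505e-04, -3.93681943e+01, -3.70174420e+01, -9.56367717e-05,
        7.03930607e-03,  1.42936415e-06]), 'tool_pos': array([ 0.2239802 , -0.58283273,  0.23007941]), 'tool_rot': array([-9.98440905e-04,  9.83232812e-01,  1.82351960e-01, -5.89660977e-05]), 'contact_force': array([ 0.05265088, -0.21153593,  0.19554072]), 'ft_torque': array([-0.03072931,  0.00743091, -0.00299179]), 'grasp_force': 0.0, 'gripper_width': 0.9990286010628481} 0.0187
scene [[465.03298863   0.         256.58679105]
 [  0.         465.03298863 191.82946797]
 [  0.           0.           1.        ]] [[-0.67737661  0.47815738 -0.55904065  1.22589179]
 [ 0.73557468  0.45009703 -0.50630283  0.60179191]
 [ 0.0095301  -0.75417384 -0.65660566  0.81986317]]
side [[419.81832961   0.         246.49139657]
 [  0.         419.81832961 199.48588636]
 [  0.           0.           1.        ]] [[-0.98884854 -0.06639931  0.13330304  0.45355424]
 [-0.14826928  0.52283232 -0.83944183  0.82890714]
 [-0.01395678 -0.84984557 -0.52684695  0.58638639]]
```

View pics/scene0.png

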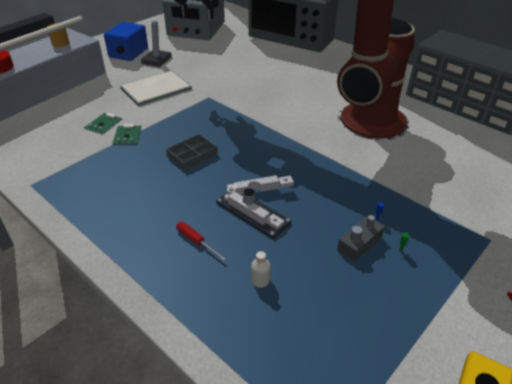

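View pics/side0.png

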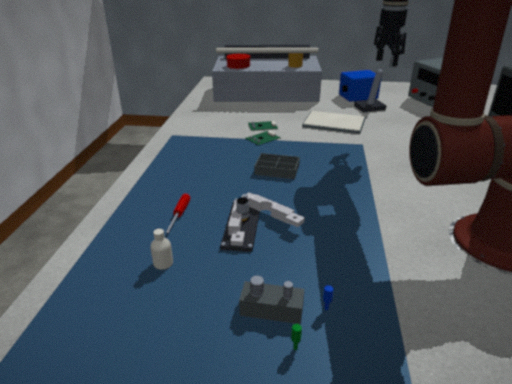

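The scene picture shows the open fixture at about (255,208), with the black sensor cap at (249,192) and the front half's lug at (287,181). The stand is at (362,236) and the tray at (192,151). Candidates for the pin are the thin head (371,220), the thick head (356,232), the blue look-alike (380,210) and the green one (404,240). I choose (371,220), the thinner steel one, and will check it in a crop.

```bash
cat > h.py <<'E'
import numpy as np,cv2
from plant import manip
def cloud(d,m):
    K=m["mtx"];v,u=np.mgrid[:d.shape[0],:d.shape[1]]
    p=np.stack([(u-K[0,2])/K[0,0]*d,(v-K[1,2])/K[1,1]*d,d],-1)
    T=np.linalg.inv(m["world_to_cam"]);return p@T[:3,:3].T+T[:3,3]
def at_z(u,v,z,m):
    T=np.linalg.inv(m["world_to_cam"]);r=T[:3,:3]@np.linalg.solve(m["mtx"],[u,v,1]);return T[:3,3]+r*(z-T[2,3])/r[2]
def proj(p,m):
    q=m["world_to_cam"][:3]@np.append(p,1);q=m["mtx"]@q;return q[:2]/q[2]
E
python3 - <<'E'
from h import *
for n,pts in [("scene",[(249,191),(287,181),(276,220),(356,230),(371,218),(235,187),(192,151),(260,270),(190,232)]),("side",[(242,201),(257,280),(288,287),(297,217),(237,236),(250,200)])]:
    f=np.load(f"pics/{n}0.npz");P=cloud(f["d"],manip.camera_model(n))
    for u,v in pts: print(n,u,v,P[v,u].round(3))
a=np.load("pics/scene0.npz")["im"][165:265,200:420,::-1]
b=np.load("pics/side0.npz")["im"][180:350,210:345,::-1]
a=cv2.resize(a,None,fx=3.4,fy=3.4,interpolation=3);b=cv2.resize(b,(270,340),interpolation=3)
o=np.zeros((600,760,3),np.uint8);o[:340,:748]=a
cv2.imwrite("pics/crop0.png",o[:340])
E
```

```text
scene 249 191 [0.594 0.005 0.066]
scene 287 181 [0.47  0.026 0.035]
scene 276 220 [0.589 0.09  0.019]
scene 356 230 [0.53  0.275 0.069]
scene 371 218 [0.473 0.278 0.069]
scene 235 187 [ 0.583 -0.056  0.036]
scene 192 151 [ 0.539 -0.276  0.019]
scene 260 270 [0.754 0.187 0.055]
scene 190 232 [ 0.763 -0.028  0.024]
side 242 201 [0.595 0.007 0.065]
side 257 280 [0.525 0.275 0.072]
side 288 287 [0.47  0.281 0.068]
side 297 217 [0.465 0.014 0.037]
side 237 236 [0.595 0.083 0.02 ]
side 250 200 [ 0.585 -0.053  0.032]
```

View pics/crop0.png

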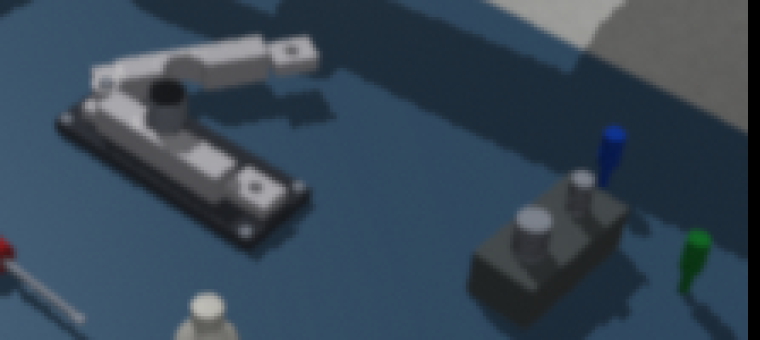

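The crop confirms it: the thin steel pin is at crop (581,178), which is scene (371,217), world about (0.472, 0.279). The thick pin is at (0.528, 0.275), and blue and green stand separately on the bench. The fixture axis is near (0.594, 0.006) with its y about along world y. I'll go above the fixture and turn so the fingers close along world x.

```bash
R='{"x":3.7,"y":-3.0,"z":-0.5}'; python3 -m crank '[{"x":3.7,"y":-3.0,"z":-0.5},{"x":3.7,"y":-3.0,"z":-0.5},{"x":3.7,"y":-3.0,"z":-0.5},{"x":3.7,"y":-3.0,"z":-0.5},{"x":3.7,"y":-3.0,"z":-0.5}]'
python3 -m crank '[{"x":3.7,"y":-3.0,"z":-0.5},{"x":3.7,"y":-3.0,"z":-0.5},{"x":3.7,"y":-3.0,"z":-0.5},{"x":3.7,"y":-3.0,"z":-0.5},{"x":3.7,"y":-3.0,"z":-0.5}]'
python3 -m crank '[{"x":3.7,"y":-3.0,"z":-0.5},{"x":3.7,"y":-3.0,"z":-0.5},{"x":3.7,"y":-3.0,"z":-0.5},{"x":3.7,"y":-3.0,"z":-0.5},{"turn":-0.14}]'
python3 -m crank '[{"turn":-0.14},{"turn":-0.14},{"turn":-0.14},{"turn":-0.14},{"turn":-0.14}]' 0
python3 -m crank '[{"turn":-0.14},{"turn":-0.14},{"turn":-0.08},{},{}]'
python3 - <<'E'
from h import *
s=manip.state();print(s["joint_pos"].round(3),s["tool_pos"],s["tool_rot"])
m=manip.camera_model("wrist");im,d=manip.grab_frame("wrist");np.savez("pics/w1.npz",im=im,d=d,K=m["mtx"],T=m["world_to_cam"]);cv2.imwrite("pics/w1.png",im[:,:,::-1])
print(m["mtx"][0],np.linalg.inv(m["world_to_cam"])[:3])
E
```

```text
[-1.323  0.053  1.614 -0.     1.476 -0.119] [ 0.22399133 -0.58286735  0.23016201] [-9.61332092e-04  9.83229376e-01  1.82370683e-01 -6.43206743e-05]
[290.2526038    0.         259.13113701] [[ 0.35774886 -0.89553575 -0.26463462  0.29210463]
 [-0.93381716 -0.3434235  -0.10022878 -0.55677348]
 [-0.0011233   0.28297708 -0.95912601  0.37289463]]schema error: expected keys x, y, z, turn
schema error: expected keys x, y, z, turn
schema error: expected keys x, y, z, turn
schema error: expected keys x, y, z, turn
schema error: expected keys x, y, z, turn
```

View pics/w1.png

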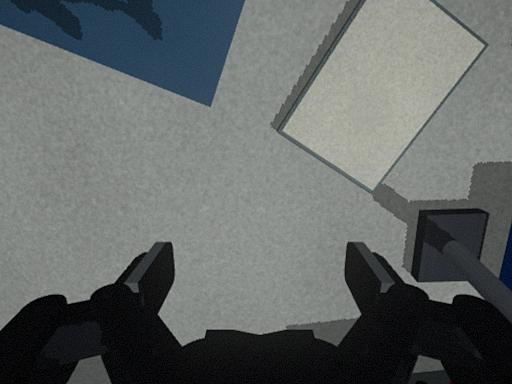

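The move was refused because every row needs all four keys. The wrist picture shows only bench, so nothing has moved. I'm repeating it with full rows.

```bash
python3 -m crank '[{"x":3.6,"y":-2.7,"z":-0.5,"turn":0},{"x":3.6,"y":-2.7,"z":-0.5,"turn":0},{"x":3.6,"y":-2.7,"z":-0.5,"turn":0},{"x":3.6,"y":-2.7,"z":-0.5,"turn":0},{"x":3.6,"y":-2.7,"z":-0.5,"turn":0}]' 0
python3 -m crank '[{"x":3.6,"y":-2.7,"z":-0.5,"turn":0},{"x":3.6,"y":-2.7,"z":-0.5,"turn":0},{"x":3.6,"y":-2.7,"z":-0.5,"turn":0},{"x":3.6,"y":-2.7,"z":-0.5,"turn":0},{"x":3.6,"y":-2.7,"z":-0.5,"turn":0}]'
python3 -m crank '[{"x":3.6,"y":-2.7,"z":-0.5,"turn":0},{"x":3.6,"y":-2.7,"z":-0.5,"turn":0},{"x":3.6,"y":-2.7,"z":-0.5,"turn":0},{"x":3.6,"y":-2.7,"z":-0.5,"turn":0},{"x":0,"y":0,"z":0,"turn":-0.14}]'
python3 -m crank '[{"x":0,"y":0,"z":0,"turn":-0.14},{"x":0,"y":0,"z":0,"turn":-0.14},{"x":0,"y":0,"z":0,"turn":-0.14},{"x":0,"y":0,"z":0,"turn":-0.14},{"x":0,"y":0,"z":0,"turn":-0.14}]'
python3 -m crank '[{"x":0,"y":0,"z":0,"turn":-0.14},{"x":0,"y":0,"z":0,"turn":-0.14},{"x":0,"y":0,"z":0,"turn":-0.084},{"x":0,"y":0,"z":0,"turn":0},{"x":0,"y":0,"z":0,"turn":0}]'
python3 - <<'E'
from h import *
s=manip.state();print(s["joint_pos"].round(3),s["tool_pos"],s["tool_rot"])
m=manip.camera_model("wrist");im,d=manip.grab_frame("wrist");np.savez("pics/w2.npz",im=im,d=d,mtx=m["mtx"],world_to_cam=m["world_to_cam"]);cv2.imwrite("pics/w2.png",im[:,:,::-1])
E
```

```text
time: 0.65
tool_pos: [0.3443, -0.3911, 0.2561]
tool_rot: [-0.0, 0.983, 0.182, -0.0]
contact_force: [0.8, -0.3, 0.5]
gripper_width: 0.141
grasp_force: 0.0
time: 1.15
tool_pos: [0.4639, -0.2005, 0.2813]
tool_rot: [0.0, 0.983, 0.182, 0.0]
contact_force: [-0.2, -0.9, 0.6]
gripper_width: -0.0
grasp_force: 0.0
time: 1.65
tool_pos: [0.5608, -0.0456, 0.3016]
tool_rot: [-0.001, 0.967, 0.255, 0.001]
contact_force: [-0.6, -1.6, 0.9]
gripper_width: -0.002
grasp_force: 0.0
time: 2.15
tool_pos: [0.5588, -0.0497, 0.3008]
tool_rot: [-0.0, 0.822, 0.57, -0.0]
contact_force: [0.2, 0.1, 0.6]
gripper_width: 0.0
grasp_force: 0.0
time: 2.65
tool_pos: [0.5589, -0.0498, 0.301]
tool_rot: [-0.0, 0.708, 0.706, -0.0]
contact_force: [0.1, -0.2, -0.3]
gripper_width: 0.001
grasp_force: 0.0
[-0.221 -0.131  1.677  0.     1.597 -0.22 ] [ 0.55891892 -0.04976321  0.30099029] [-2.31487958e-04  7.07744824e-01  7.06468113e-01 -1.26496206e-04]
```

View pics/w2.png

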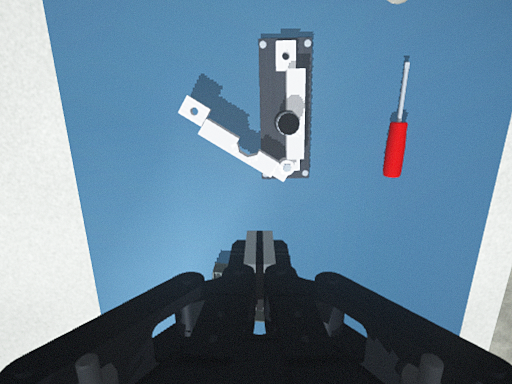

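The wrist picture shows the fixture from above: lower hole (285,56), upper hole (194,111), sensor cap (288,122) and hinge (287,167). The opening is about 1 rad.

Run:
```python
from h import *
f=np.load("pics/w2.npz");P=cloud(f["d"],f);g=cv2.cvtColor(f["im"],cv2.COLOR_RGB2GRAY)
def blob(u,v,r,t,z):
    w=g[v-r:v+r+1,u-r:u+r+1];n,l,s,c=cv2.connectedComponentsWithStats((w<t).astype(np.uint8))
    k=1+np.argmax(s[1:,4]);print((u,v),"n",s[k,4],"px",c[k]+[u-r,v-r]);c=c[k]+[u-r,v-r];p=at_z(*c,z,f);print("   ",p.round(4));return p
print("cap depth z",P[122,288],"lug z",P[111,185],P[44,285])
L=blob(285,56,6,110,.024);U=blob(194,111,6,110,.038);S=blob(288,122,14,60,P[122,288,2])
mask=(abs(P[...,2]-.012)<.003)
# base plate: points between 9 and 60mm in dark plate region
q=np.argwhere(mask[20:190,250:325]);pp=P[20:190,250:325][mask[20:190,250:325]][:,:2]
r=cv2.minAreaRect((pp*1000).astype(np.float32));print("plate",r)
v=L-S;print("LS dist",np.linalg.norm(v[:2]),"yaw",np.arctan2(-v[0],v[1]))
yaw=np.arctan2(-v[0],v[1]);ey=np.array([-np.sin(yaw),np.cos(yaw)]);o=L[:2]-.086*ey;H=o-.062*ey
print("origin",o,"hinge",H,"UH",np.linalg.norm(U[:2]-H)); w=U[:2]-H
print("open",np.arctan2(-w[0],w[1])-yaw)
```

```text
cap depth z [0.59631862 0.00459673 0.06622171] lug z [0.45982977 0.01799566 0.0368428 ] [0.59390306 0.10180386 0.02440418]
(285, 56) n 30 px [285.33333333  55.83333333]
    [0.5947 0.0877 0.024 ]Traceback (most recent call last):
  File "<stdin>", line 7, in <module>
  File "<stdin>", line 5, in blob
    return _wrapfunc(a, 'argmax', axis=axis, out=out, **kwds)
    return bound(*args, **kwds)
ValueError: attempt to get argmax of an empty sequence
```

Run:
```python
from h import *
f=np.load("pics/w2.npz");P=cloud(f["d"],f);g=cv2.cvtColor(f["im"],cv2.COLOR_RGB2GRAY)
def blob(u,v,r,t,z):
    w=g[v-r:v+r+1,u-r:u+r+1];n,l,s,c=cv2.connectedComponentsWithStats((w<t).astype(np.uint8))
    k=1+np.argmax(s[1:,4]);c=c[k]+[u-r,v-r];p=at_z(*c,z,f);print(c,s[k,4],p.round(4));return p
print(g[105:118,187:202])
L=blob(285,56,6,110,.024);U=blob(194,111,6,185,.038);S=blob(288,122,14,60,.066)
v=L-S;yaw=np.arctan2(-v[0],v[1]);print("LS",np.linalg.norm(v[:2]),"yaw",yaw)
m=(P[...,2]>.005)&(P[...,2]<.07);m[:,:230]=0;m[:,325:]=0;m[190:]=0;m[:30]=0
# plate right edge line
e=[P[r,np.where((abs(P[r,:,2]-.012)<.003)&m[r])[0].max(),:2] for r in range(45,165)]
vx,vy,x0,y0=cv2.fitLine(np.array(e,np.float32),cv2.DIST_HUBER,0,.01,.01).ravel();print("plate edge yaw",np.arctan2(-vx*np.sign(vy),abs(vy)),"x at y0",x0,y0)
for yaw in (yaw,np.arctan2(-vx*np.sign(vy),abs(vy))):
    ey=np.array([-np.sin(yaw),np.cos(yaw)]);o=L[:2]-.086*ey;H=o-.062*ey;w=U[:2]-H
    print("o",o,"H",H,"UH",np.linalg.norm(w),"open",np.arctan2(-w[0],w[1])-yaw)
```

```text
[[247 247 247 247 249 251 251 251 251 247 246 246 249 251 253]
 [248 247 247 248 250 252 251 252 251 252 249 247 245 246 249]
 [247 248 249 248 243 223 194 197 213 247 254 249 248 246 246]
 [245 248 250 240 195 151 110 117 123 194 249 253 249 247 246]
 [248 249 246 191 125 123 132 135 121 138 205 252 251 249 249]
 [250 251 242 172 123 131 134 135 133 125 158 237 252 249 250]
 [249 250 244 178 125 134 134 134 132 126 144 228 253 248 249]
 [245 250 248 202 141 142 138 131 133 126 155 236 251 247 247]
 [245 246 250 236 157 138 132 134 127 128 197 246 250 248 247]
 [246 247 247 246 213 169 145 140 142 172 235 250 249 248 247]
 [250 248 246 248 245 237 213 205 225 244 250 248 247 247 247]
 [252 250 249 248 248 250 245 245 249 252 250 247 246 245 246]
 [254 254 251 250 250 248 246 248 248 248 247 249 248 247 246]]
[285.33333333  55.83333333] 30 [0.5947 0.0877 0.024 ]
[193.63636364 111.04545455] 44 [0.4717 0.0179 0.038 ]
[288.07114625 123.28458498] 253 [0.5965 0.003  0.066 ]
LS 0.08472071987671287 yaw 0.020942276707697577
plate edge yaw 0.023164226 x at y0 0.63206786 0.024595466
o [0.59649728 0.00172387] H [ 0.5977956  -0.06026254] UH 0.14834116859173882 open 0.9947458529323788
o [0.59668832 0.00172808] H [ 0.59812437 -0.06025529] UH 0.14861685640957867 open 0.9937312766176056
```

Consistent: the hinge-to-hole distance is 148.3 mm against 148. Origin is (0.5966, 0.002), yaw 0.022 and opening 0.994 rad. Next I press the sensor.

```bash
python3 -m crank '[{"x":1.3,"y":0.95,"z":4.4,"turn":0},{"x":1.3,"y":0.95,"z":4.4,"turn":0},{"x":1.3,"y":0.95,"z":4.4,"turn":0},{"x":1.3,"y":0.92,"z":4.4,"turn":0},{"x":0,"y":0,"z":4.0,"turn":-0.024}]'
python3 -m crank '[{"x":0,"y":0,"z":0.6,"turn":0},{"x":0,"y":0,"z":0.5,"turn":0},{"x":0,"y":0,"z":0.3,"turn":0},{"x":0,"y":0,"z":0.2,"turn":0},{"x":0,"y":0,"z":0,"turn":0}]'
```

```text
time: 3.2
tool_pos: [0.5969, 0.0036, 0.0832]
tool_rot: [-0.0, 0.698, 0.716, 0.0]
contact_force: [0.7, -0.5, 0.1]
gripper_width: 0.002
grasp_force: 0.0
time: 3.7
tool_pos: [0.598, 0.0019, 0.0713]
tool_rot: [0.001, 0.699, 0.715, 0.001]
contact_force: [-0.2, -0.4, 0.9]
gripper_width: 0.001
grasp_force: 0.0
```

```bash
python3 -m crank '[{"x":0,"y":0,"z":0.3,"turn":0},{"x":0,"y":0,"z":0.3,"turn":0},{"x":0,"y":0,"z":0.2,"turn":0},{"x":0,"y":0,"z":0.2,"turn":0},{"x":0,"y":0,"z":0.1,"turn":0}]'
python3 -m crank '[{"x":0,"y":0,"z":0.1,"turn":0},{"x":0,"y":0,"z":0.1,"turn":0},{"x":0,"y":0,"z":0.1,"turn":0},{"x":0,"y":0,"z":0,"turn":0},{"x":0,"y":0,"z":0,"turn":0}]'
```

```text
time: 4.2
tool_pos: [0.5977, 0.002, 0.0596]
tool_rot: [0.001, 0.699, 0.716, 0.001]
contact_force: [-0.5, -1.2, 4.9]
gripper_width: -0.003
grasp_force: 2.7
time: 4.7
tool_pos: [0.5978, 0.002, 0.058]
tool_rot: [0.001, 0.699, 0.716, 0.0]
contact_force: [-4.8, -0.1, 11.6]
gripper_width: 0.001
grasp_force: 5.9
```

```bash
python3 -m crank '[{"x":0,"y":0,"z":0.15,"turn":0},{"x":0,"y":0,"z":0.1,"turn":0},{"x":0,"y":0,"z":0,"turn":0},{"x":0,"y":0,"z":0,"turn":0}]'
```

```text
time: 5.1
tool_pos: [0.5981, 0.002, 0.0578]
tool_rot: [0.001, 0.698, 0.716, 0.0]
contact_force: [-10.3, 0.8, 22.8]
gripper_width: 0.002
grasp_force: 11.6
```

The sensor is home: hard stop at 58 mm with 23 N. Now I rise, go around outside the front half, and come down to 20 mm.

```bash
python3 -m crank '[{"x":0,"y":0,"z":-4.5,"turn":0},{"x":-1.4,"y":-3.7,"z":0,"turn":0},{"x":-1.4,"y":-3.7,"z":0,"turn":0},{"x":-1.4,"y":-3.7,"z":0,"turn":0},{"x":-1.4,"y":-3.7,"z":0,"turn":0}]'
python3 -m crank '[{"x":0,"y":0,"z":0,"turn":0},{"x":0,"y":0,"z":4.0,"turn":0},{"x":0,"y":0,"z":3.3,"turn":0},{"x":0,"y":0,"z":0,"turn":0},{"x":0,"y":0,"z":0,"turn":0}]'
```

```text
time: 5.6
tool_pos: [0.4486, -0.0576, 0.0974]
tool_rot: [-0.0, 0.698, 0.716, -0.0]
contact_force: [0.6, -1.0, 0.2]
gripper_width: 0.002
grasp_force: 0.0
time: 6.1
tool_pos: [0.4502, -0.0572, 0.0248]
tool_rot: [-0.001, 0.699, 0.716, -0.0]
contact_force: [0.4, -0.8, 1.6]
gripper_width: -0.0
grasp_force: 0.0
```

```bash
python3 -m crank '[{"x":0.6,"y":0.65,"z":0.2,"turn":0},{"x":0.6,"y":0.65,"z":0.2,"turn":0},{"x":0.6,"y":0.65,"z":0,"turn":0},{"x":0.6,"y":0.65,"z":0,"turn":0}]'
python3 -m crank '[{"x":0.5,"y":0.26,"z":0,"turn":0},{"x":0.5,"y":0.26,"z":0,"turn":0},{"x":0.5,"y":0.26,"z":0,"turn":0},{"x":0.5,"y":0.26,"z":0,"turn":0},{"x":0.46,"y":0.26,"z":0,"turn":0}]'
python3 -m crank '[{"x":0.43,"y":0.38,"z":0,"turn":0},{"x":0.43,"y":0.38,"z":0,"turn":0},{"x":0.43,"y":0.38,"z":0,"turn":0},{"x":0.43,"y":0.38,"z":0,"turn":0},{"x":0.43,"y":0.38,"z":0,"turn":0}]'
python3 -m crank '[{"x":0.31,"y":0.48,"z":0,"turn":0},{"x":0.31,"y":0.48,"z":0,"turn":0},{"x":0.31,"y":0.48,"z":0,"turn":0},{"x":0.31,"y":0.48,"z":0,"turn":0},{"x":0.31,"y":0.48,"z":0,"turn":0}]'
```

```text
time: 6.5
tool_pos: [0.4769, -0.0321, 0.0216]
tool_rot: [0.001, 0.698, 0.716, 0.0]
contact_force: [-0.3, 0.1, 0.3]
gripper_width: -0.003
grasp_force: 0.0
time: 7.0
tool_pos: [0.4881, -0.0075, 0.0208]
tool_rot: [0.0, 0.699, 0.716, -0.0]
contact_force: [0.8, -1.4, 0.4]
gripper_width: 0.0
grasp_force: 0.6
time: 7.5
tool_pos: [0.5065, 0.0146, 0.0206]
tool_rot: [-0.0, 0.699, 0.716, -0.0]
contact_force: [-1.5, -1.6, -0.2]
gripper_width: -0.002
grasp_force: 0.7
time: 8.0
tool_pos: [0.5304, 0.0304, 0.0207]
tool_rot: [0.0, 0.699, 0.716, -0.0]
contact_force: [-1.3, -0.4, -0.9]
gripper_width: 0.0
grasp_force: 0.8
```

```bash
python3 -m crank '[{"x":0.19,"y":0.5,"z":0,"turn":0},{"x":0.19,"y":0.5,"z":0,"turn":0},{"x":0.19,"y":0.5,"z":0,"turn":0},{"x":0.19,"y":0.5,"z":0,"turn":0},{"x":0.19,"y":0.4,"z":0,"turn":0}]'
python3 -m crank '[{"x":0,"y":0.3,"z":0,"turn":0},{"x":0,"y":0.3,"z":0,"turn":0},{"x":0,"y":0.3,"z":0,"turn":0},{"x":0,"y":0,"z":0,"turn":0},{"x":0,"y":0,"z":0,"turn":0}]'
```

```text
time: 8.5
tool_pos: [0.5546, 0.0401, 0.021]
tool_rot: [0.001, 0.699, 0.716, -0.0]
contact_force: [-1.0, -0.3, -0.9]
gripper_width: 0.0
grasp_force: 0.6
time: 9.0
tool_pos: [0.5578, 0.0407, 0.0208]
tool_rot: [-0.005, 0.698, 0.716, -0.005]
contact_force: [-21.9, -0.6, 17.5]
gripper_width: 0.004
grasp_force: 11.4
```

Shut with 22 N against the stop. I back off, rise, and take a look near the pin stand.

```bash
python3 -m crank '[{"x":0,"y":-2,"z":0,"turn":0},{"x":0,"y":-2,"z":-2,"turn":0},{"x":0,"y":-1.3,"z":-4.5,"turn":0},{"x":1,"y":-1,"z":-4.5,"turn":0},{"x":3,"y":-1,"z":-3.5,"turn":0}]'
python3 -m crank '[{"x":3.7,"y":-0.5,"z":-2,"turn":0},{"x":3.7,"y":0,"z":-2,"turn":0},{"x":3.7,"y":0,"z":-1,"turn":0},{"x":0,"y":0,"z":0,"turn":0},{"x":0,"y":0,"z":0,"turn":0}]' 35
python3 - <<'E'
from h import *
s=manip.state();print(s["joint_pos"].round(3),s["tool_pos"],s["tool_rot"])
m=manip.camera_model("wrist");im,d=manip.grab_frame("wrist");np.savez("pics/w3.npz",im=im,d=d,mtx=m["mtx"],world_to_cam=m["world_to_cam"]);cv2.imwrite("pics/w3.png",im[:,:,::-1])
for p in ([.472,.279,.07],[.527,.275,.07]): print(proj(np.array(p),m))
E
```

```text
time: 9.5
tool_pos: [0.4902, 0.0776, 0.1695]
tool_rot: [0.002, 0.7, 0.714, 0.002]
contact_force: [1.9, 0.3, -0.2]
gripper_width: -0.0
grasp_force: 0.0
time: 10.0
tool_pos: [0.4817, 0.1901, 0.2165]
tool_rot: [0.001, 0.698, 0.716, 0.001]
contact_force: [-0.4, 0.4, 0.1]
gripper_width: 0.351
grasp_force: 0.0
[ 2.320e-01 -1.990e-01  1.876e+00 -1.000e-03  1.462e+00  2.070e-01] [0.4817293  0.1900898  0.21654292] [7.70608015e-04 6.97997343e-01 7.16099579e-01 7.12986055e-04]
[249.90463868  88.60270198]
[308.05004947  94.62469281]
```

View pics/w3.png

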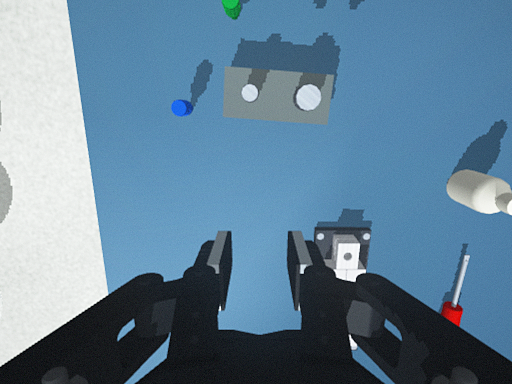

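The wrist picture shows the thin steel head at (250,93), the thick one at (309,97) and blue at (180,107). The fixture is shut, with the upper hole at (347,256).

Run:
```python
from h import *
f=np.load("pics/w3.npz");P=cloud(f["d"],f)
z=P[...,2]
for n,(u0,u1) in {"thin":(235,268),"thick":(290,328)}.items():
    m=(z[75:115,u0:u1]>.063)&(z[75:115,u0:u1]<.08);v,u=np.argwhere(m).T+0;c=(u.mean()+u0,v.mean()+75)
    print(n,m.sum(),c,at_z(*c,.07,f).round(4),P[75:115,u0:u1][m].mean(0).round(4))
print("z top",P[93,250],P[97,309],"blue",P[107,180],"lug",P[244,347])
g=cv2.cvtColor(f["im"],cv2.COLOR_RGB2GRAY);w=g[248:265,339:356]
v,u=np.argwhere(w<170).T;c=(u.mean()+339,v.mean()+248);print(len(u),c,"upper hole",at_z(*c,.038,f).round(4))
```

```text
thin 248 (np.float64(249.85887096774195), np.float64(93.03629032258064)) [0.472  0.2751 0.07  ] [0.472  0.275  0.0698]
thick 540 (np.float64(307.8648148148148), np.float64(97.4537037037037)) [0.527  0.2725 0.07  ] [0.527  0.2724 0.0699]
z top [0.472147   0.27510043 0.0698599 ] [0.52812333 0.27290854 0.06958105] blue [0.40115438 0.26068231 0.05305066] lug [0.59220048 0.10519179 0.03784679]
45 (np.float64(347.3333333333333), np.float64(256.0444444444444)) upper hole [0.5944 0.089  0.038 ]
```

```bash
python3 -m crank '[{"x":2.8,"y":-0.25,"z":1,"turn":0},{"x":2.8,"y":-0.25,"z":2,"turn":0},{"x":2.9,"y":-0.26,"z":2,"turn":0},{"x":0,"y":0,"z":3.5,"turn":0},{"x":0,"y":0,"z":0,"turn":0}]'
python3 -m crank '[{"x":0,"y":0,"z":3,"turn":0},{"x":0,"y":0,"z":3,"turn":0},{"x":0,"y":0,"z":2.2,"turn":0},{"x":0,"y":0,"z":0,"turn":0},{"x":0,"y":0,"z":0,"turn":0}]'
```

```text
time: 10.55
tool_pos: [0.468, 0.2721, 0.1246]
tool_rot: [-0.002, 0.699, 0.715, -0.005]
contact_force: [-1.8, -0.5, -1.4]
gripper_width: 0.351
grasp_force: 0.0
time: 11.05
tool_pos: [0.4724, 0.2736, 0.0499]
tool_rot: [0.0, 0.699, 0.715, 0.0]
contact_force: [0.6, -0.0, 1.0]
gripper_width: 0.349
grasp_force: 0.0
```

```bash
python3 -m crank '[{"x":0.15,"y":0,"z":0.45,"turn":0},{"x":0,"y":0,"z":0,"turn":0},{"x":0,"y":0,"z":0,"turn":0}]'
python3 -m crank '[{"x":0,"y":0,"z":0,"turn":0},{"x":0,"y":0,"z":0,"turn":0},{"x":0,"y":0,"z":0,"turn":0},{"x":0,"y":0,"z":0,"turn":0},{"x":0,"y":0,"z":0,"turn":0}]' 0
python3 -m crank '[{"x":0,"y":0,"z":-1,"turn":0},{"x":0,"y":0,"z":-2,"turn":0},{"x":0,"y":0,"z":-2,"turn":0},{"x":0,"y":0,"z":-2,"turn":0},{"x":0,"y":0,"z":0,"turn":0}]'
```

```text
time: 11.35
tool_pos: [0.4722, 0.2761, 0.0454]
tool_rot: [0.0, 0.699, 0.716, 0.001]
contact_force: [-0.6, 0.4, 0.1]
gripper_width: 0.349
grasp_force: 0.0
time: 11.85
tool_pos: [0.4721, 0.2762, 0.0452]
tool_rot: [0.0, 0.699, 0.716, 0.001]
contact_force: [-0.5, -1.0, 6.3]
gripper_width: 0.164
grasp_force: 58.5
time: 12.35
tool_pos: [0.4734, 0.2767, 0.1176]
tool_rot: [0.001, 0.699, 0.716, 0.003]
contact_force: [1.1, 0.6, 0.5]
gripper_width: 0.161
grasp_force: 58.5
```

```bash
python3 -m crank '[{"x":-3.1,"y":1.94,"z":0,"turn":0},{"x":-3.2,"y":1.94,"z":0,"turn":0},{"x":-3.2,"y":1.94,"z":0,"turn":0},{"x":-3.2,"y":1.94,"z":0,"turn":0},{"x":-3.2,"y":1.94,"z":0,"turn":0}]'
python3 -m crank '[{"x":-3.15,"y":1.95,"z":0,"turn":0},{"x":0,"y":0,"z":1,"turn":0},{"x":0,"y":0,"z":1,"turn":0},{"x":0,"y":0,"z":0,"turn":0},{"x":0,"y":0,"z":0,"turn":0}]'
python3 - <<'E'
from h import *
s=manip.state();print(s["tool_pos"],s["tool_rot"])
o=[]
for n in ("wrist","scene","side"):
    m=manip.camera_model(n);im,d=manip.grab_frame(n);np.savez(f"pics/{n}4.npz",im=im,d=d,mtx=m["mtx"],world_to_cam=m["world_to_cam"])
    u,v=proj(np.array([.5946,.0883,.06]),m);u=int(np.clip(u,40,470));v=int(np.clip(v,40,343));print(n,u-40,v-40)
    o.append(cv2.resize(im[v-40:v+40,u-40:u+40,::-1],(266,266),interpolation=3))
cv2.imwrite("pics/c4.png",np.hstack(o))
E
```

```text
time: 12.85
tool_pos: [0.5721, 0.1179, 0.1127]
tool_rot: [-0.001, 0.699, 0.716, -0.001]
contact_force: [0.1, 0.1, 0.2]
gripper_width: 0.164
grasp_force: 58.5
time: 13.35
tool_pos: [0.5912, 0.0892, 0.0929]
tool_rot: [-0.001, 0.698, 0.716, -0.001]
contact_force: [0.0, 1.0, -0.3]
gripper_width: 0.164
grasp_force: 58.6
[0.59115956 0.08922458 0.09291071] [-0.00097004  0.69806548  0.71603276 -0.00085569]
wrist 223 184
scene 234 168
side 196 182
```

View pics/c4.png

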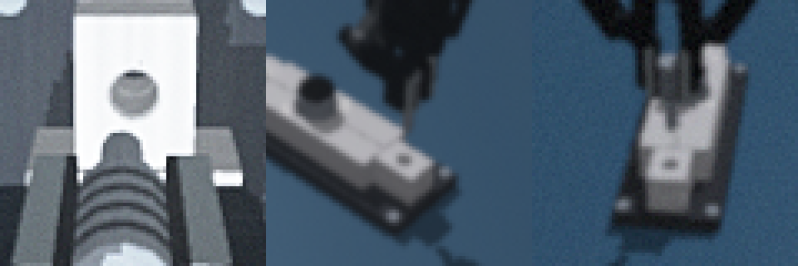

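The crops show the wrist view with the hole at about (263,212) full-frame px and the pin's tip just below it at (260,224). The pin hangs straight in the grip, and the scene and side views agree.

Run:
```python
from h import *
f=np.load("pics/wrist4.npz");P=cloud(f["d"],f);g=cv2.cvtColor(f["im"],cv2.COLOR_RGB2GRAY)
w=(g[200:224,250:278]<200).astype(np.uint8);n,l,s,c=cv2.connectedComponentsWithStats(w)
for k in range(1,n): print(s[k],c[k]+[250,200],at_z(*(c[k]+[250,200]),.038,f).round(4))
for r in range(220,240,2):
    print(r,g[r,248:274],P[r,260].round(4))
for u,v in((259.7,224),(259.5,225),(259.5,226)): print(at_z(u,v,.064,f).round(4))
```

```text
[  6   5  15  15 166] [262.89156627 211.74698795] [0.5945 0.0892 0.038 ]
[ 9 23  1  1  1] [259. 223.] [0.5919 0.0804 0.038 ]
220 [251 251 251 250 249 248 248 249 249 250 252 253 249 245 241 243 245 247
 249 252 249 250 250 250 250 249] [0.5926 0.0827 0.0377]
222 [251 251 251 250 249 248 248 252 255 255 255 252 252 254 253 252 250 250
 248 248 249 249 250 250 250 249] [0.5926 0.0814 0.0384]
224 [252 252 251 251 249 251 255 226 132  85  93  93  96 106 155 229 255 254
 249 249 249 248 250 250 250 249] [0.5923 0.0929 0.0698]
226 [252 251 251 251 253 251 178  96 110 112 112 115 115 117 114 103 121 223
 255 250 249 250 250 250 250 249] [0.5923 0.0925 0.072 ]
228 [252 251 251 253 254 216  91 111 112 115 110 117 121 117 119 115 102 194
 255 251 248 249 250 250 250 250] [0.5923 0.0927 0.0757]
230 [252 252 251 255 253 180  93 114 113 112 111 114 124 115 115 119 108 146
 238 254 249 249 250 253 254 224] [0.5923 0.0928 0.0787]
232 [254 253 255 255 239 142 106 109 122 122 117 124 123 129 124 121 112 133
 207 254 255 252 252 255 255  35] [0.5922 0.0968 0.0905]
234 [243 248 231 146 101 109 108 105  98  88  82  82  84  87 102 102 107 122
 120 121 193 244 236 241 207  28] [0.5922 0.0962 0.0918]
236 [148 103  88  80  62  65  74  75  87  95 101 108 111 102 101  83  72  69
  68  79 103 120 191 255 252  27] [0.5922 0.097  0.096 ]
238 [ 78  68  68  96 114 122 125 125 125 115 117 113 118 114 120 132 125 126
 117 106  96  66  76 138 152  36] [0.5922 0.0966 0.0978]
[0.5922 0.0904 0.064 ]
[0.5921 0.0897 0.064 ]
[0.5921 0.0891 0.064 ]
```

Pin axis is (0.5922, 0.0887) and the hole is (0.5945, 0.0892), so I correct by +2.3 and +0.5 mm and descend.

```bash
python3 -m crank '[{"x":0.05,"y":0.23,"z":0.5,"turn":0},{"x":0,"y":0,"z":0.6,"turn":0},{"x":0,"y":0,"z":0.6,"turn":0},{"x":0,"y":0,"z":0.3,"turn":0},{"x":0,"y":0,"z":0,"turn":0}]'
```

```text
time: 14.0
tool_pos: [0.5942, 0.0887, 0.0732]
tool_rot: [-0.001, 0.699, 0.716, -0.001]
contact_force: [0.4, 0.6, -0.5]
gripper_width: 0.162
grasp_force: 58.6
```

```bash
python3 -m crank '[{"x":0.08,"y":-0.05,"z":0.3,"turn":0},{"x":0,"y":0,"z":0.4,"turn":0},{"x":0,"y":0,"z":0.4,"turn":0},{"x":0,"y":0,"z":0,"turn":0},{"x":0,"y":0,"z":0,"turn":0}]'
```

```text
time: 14.5
tool_pos: [0.5942, 0.0896, 0.0631]
tool_rot: [-0.0, 0.699, 0.716, -0.0]
contact_force: [0.1, 0.1, -0.8]
gripper_width: 0.162
grasp_force: 58.6
```

No force yet, and the tip is already below the upper mouth. I carry on down.

```bash
python3 -m crank '[{"x":0,"y":0,"z":0.4,"turn":0},{"x":0,"y":0,"z":0.4,"turn":0},{"x":0,"y":0,"z":0.2,"turn":0},{"x":0,"y":0,"z":0,"turn":0},{"x":0,"y":0,"z":0,"turn":0}]'
python3 -m crank '[{"x":0,"y":0,"z":0.3,"turn":0},{"x":0,"y":0,"z":0.3,"turn":0},{"x":0,"y":0,"z":0.2,"turn":0},{"x":0,"y":0,"z":0,"turn":0},{"x":0,"y":0,"z":0,"turn":0}]'
```

```text
time: 15.0
tool_pos: [0.5943, 0.0896, 0.0532]
tool_rot: [-0.0, 0.699, 0.716, -0.0]
contact_force: [0.7, 0.7, -0.5]
gripper_width: 0.166
grasp_force: 58.6
time: 15.5
tool_pos: [0.5943, 0.0895, 0.0452]
tool_rot: [-0.0, 0.699, 0.716, -0.0]
contact_force: [-0.2, -0.3, -1.0]
gripper_width: 0.164
grasp_force: 58.6
```

```bash
python3 -m crank '[{"x":0,"y":0,"z":0.2,"turn":0},{"x":0,"y":0,"z":0.15,"turn":0},{"x":0,"y":0,"z":0.15,"turn":0},{"x":0,"y":0,"z":0,"turn":0},{"x":0,"y":0,"z":0,"turn":0}]'
```

```text
time: 16.0
tool_pos: [0.5949, 0.0896, 0.043]
tool_rot: [0.0, 0.698, 0.716, -0.0]
contact_force: [-7.0, -0.2, 13.1]
gripper_width: 0.165
grasp_force: 59.9
```

Seated at TCP 43 mm with 13 N, as expected. I release, rise and check the head height.

```bash
python3 -m crank '[{"x":0,"y":0,"z":-0.1,"turn":0},{"x":0,"y":0,"z":0,"turn":0},{"x":0,"y":0,"z":0,"turn":0},{"x":0,"y":0,"z":0,"turn":0}]' 40
python3 -m crank '[{"x":0,"y":0,"z":-3,"turn":0},{"x":0,"y":0,"z":-4,"turn":0},{"x":-2,"y":0,"z":-3,"turn":0},{"x":-2.7,"y":0,"z":0,"turn":0},{"x":0,"y":0,"z":0,"turn":0}]' 95
python3 - <<'E'
from h import *
s=manip.state();print(s["tool_pos"])
m=manip.camera_model("wrist");im,d=manip.grab_frame("wrist");np.savez("pics/w5.npz",im=im,d=d,mtx=m["mtx"],world_to_cam=m["world_to_cam"]);cv2.imwrite("pics/w5.png",im[:,:,::-1])
P=cloud(d,m)
k=(np.hypot(P[...,0]-.5945,P[...,1]-.089)<.012)&(P[...,2]>.055);print(k.sum(),np.median(P[k],0),P[k].mean(0))
k=(np.hypot(P[...,0]-.5966,P[...,1]-.002)<.011)&(P[...,2]>.045);print("cap",k.sum(),np.median(P[k],0) if k.any() else 0)
E
```

```text
time: 16.4
tool_pos: [0.5941, 0.0896, 0.0408]
tool_rot: [-0.0, 0.699, 0.716, -0.0]
contact_force: [-0.4, -1.2, 1.0]
gripper_width: 0.399
grasp_force: 0.0
time: 16.9
tool_pos: [0.5965, 0.0404, 0.1429]
tool_rot: [0.001, 0.699, 0.715, 0.001]
contact_force: [-0.0, 0.7, 0.2]
gripper_width: 0.95
grasp_force: 0.0
[0.59648822 0.04038395 0.1428985 ]
391 [0.5957792  0.08950771 0.06810663] [0.59595394 0.08960019 0.06758355]
cap 468 [0.59651653 0.00217524 0.05822265]
```

View pics/w5.png

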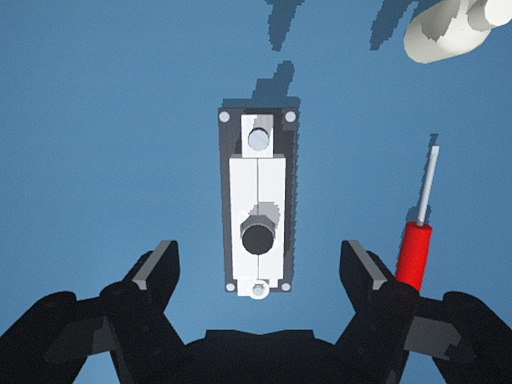

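The picture shows the halves shut, with the pin head at (259,138), 68 mm high, so fully in. The cap at (258,239) is 58 mm high, so the sensor is home. Now I go down and squeeze.

```bash
python3 -m crank '[{"x":0.38,"y":-0.1,"z":3,"turn":0},{"x":0,"y":0,"z":3.5,"turn":0},{"x":0,"y":0,"z":3.5,"turn":0},{"x":0,"y":0,"z":2.0,"turn":0},{"x":0,"y":0,"z":0.4,"turn":0}]'
python3 -m crank '[{"x":0,"y":0,"z":0,"turn":0},{"x":0,"y":0,"z":0,"turn":0}]'
```

```text
time: 17.45
tool_pos: [0.5905, 0.0473, 0.0124]
tool_rot: [-0.003, 0.698, 0.716, -0.003]
contact_force: [-0.4, 0.9, 0.8]
gripper_width: 0.949
grasp_force: 0.0
time: 17.65
tool_pos: [0.5954, 0.0467, 0.0185]
tool_rot: [0.001, 0.698, 0.716, 0.001]
contact_force: [-0.8, 0.1, 0.6]
gripper_width: 0.949
grasp_force: 0.0
```

```bash
python3 -m crank '[{"x":-0.2,"y":0,"z":0,"turn":0},{"x":0,"y":0,"z":0,"turn":0},{"x":0,"y":0,"z":0,"turn":0},{"x":0,"y":0,"z":0,"turn":0},{"x":0,"y":0,"z":0,"turn":0}]' 0
python3 -m crank '[{"x":0,"y":0,"z":0,"turn":0},{"x":0,"y":0,"z":0,"turn":0},{"x":0,"y":0,"z":0,"turn":0},{"x":0,"y":0,"z":0,"turn":0},{"x":0,"y":0,"z":0,"turn":0}]'
```

```text
time: 18.15
tool_pos: [0.5952, 0.0442, 0.0191]
tool_rot: [0.0, 0.699, 0.715, 0.0]
contact_force: [-1.0, -0.1, 6.3]
gripper_width: 0.541
grasp_force: 68.2
time: 18.65
tool_pos: [0.5952, 0.0442, 0.0191]
tool_rot: [0.0, 0.699, 0.715, 0.0]
contact_force: [-1.6, 0.7, 5.2]
gripper_width: 0.538
grasp_force: 68.2
```

```bash
python3 -c "
from plant import manip
print(manip.job_done())"
```

```text
the job is handed in; nothing more can be done
None
```

I handed the job in at about 18.7 s, still holding the squeeze (68 N on the pads): the sensor measured home, the halves shut and the thin pin down on its lug. No verdict came back, and I did not re-check the pin by camera after closing the squeeze.

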